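# Put the round cutter set away in its tin

## Task

Put the set of three plain round pastry cutters away in its tin: stand them upright on the raised step in the middle of the tin's base, nested one inside the other and centred, then put the tin's cover over them so that it sits flat on the base, round the step. The square cutter and the flower cutter belong to other sets: leave them where they stand.

Things in the scene. Friction and masses are not known exactly. Their poses are not given: they have to be found in the camera images.
- cutter_small_mid (a point): the small plain round pastry cutter: a smooth, bottomless ring of thin strip steel, 30 mm outside diameter (27 mm inside), 44 mm tall, with a fine rolled top edge (at most 1 mm proud of the wall), standing upright on the table. The point is its centre, half-way up (22 mm above its lower edge); z is the ring's axis, up.
- cutter_medium_mid (a point): the medium plain round pastry cutter: a smooth, bottomless ring of thin strip steel, 48 mm outside diameter (45 mm inside), 44 mm tall, with a fine rolled top edge (at most 1 mm proud of the wall), standing upright on the table. The point is its centre, half-way up (22 mm above its lower edge); z is the ring's axis, up.
- cutter_large_mid (a point): the large plain round pastry cutter: a smooth, bottomless ring of thin strip steel, 66 mm outside diameter (63 mm inside), 44 mm tall, with a fine rolled top edge (at most 1 mm proud of the wall), standing upright on the table. The point is its centre, half-way up (22 mm above its lower edge); z is the ring's axis, up.
- cutter_square_mid (a point): a square pastry cutter of another set, strip steel, 50 mm square with rounded corners, 44 mm tall, open top and bottom. It stays where it is. The point is its centre, half-way up; x and y are square to its sides, z up.
- cutter_flower_mid (a point): a five-petalled flower-shaped pastry cutter of another set, strip steel, about 61 mm across, 44 mm tall, open top and bottom. It stays where it is. The point is its centre, half-way up; z up.
- tin_step (a point): the base of the cutter tin, loose on the table: a flat round bright-metal plate 112 mm in diameter and 5 mm thick, with a round raised step in its middle, 76 mm in diameter and 8 mm high, on which the nested cutters stand. The point is the centre of the step's top face, 13 mm above the base's underside; z up. The cover stands on the 18 mm wide flat border round the step.
- cover_knob (a point): the cover of the cutter tin, standing mouth down on the table: a bright-metal round cap, 96 mm outside diameter (92 mm inside), 60 mm tall, inner height 58 mm, with a black knob in the middle of its top. The knob is 20 to 23 mm in diameter and 28 mm tall. The point is half-way up the knob on the cover's axis, 14 mm above the cover's top and 74 mm above its lower rim; z up. It has 8 mm of play round the step; it weighs about 0.15 kg.
Things that resemble listed ones, but are neither listed nor needed, are in the scene too. What is shaped like the part that bears cutter_large_mid but green is not meant.

How it is judged:
By the outcome, as a careful person would: the job done as asked, in the order asked, and still so for the second after the job is handed in, with the robot touching nothing.
It also fails if it takes over 120 s, if anything falls off the work surface, if the arm or the gripper's body presses on something with over 40 N, if the wrist force passes 120 N, or if a joint passes its speed limit or range.

## Robot

A 7-joint arm with a two-finger parallel gripper is mounted at the origin on a cart in front of the work surface, level with it; the furniture and walls round the work are solid. World frame = base frame: x ahead of the robot, y to its left, z up, the work surface at z = 0. Lengths are in m, angles in rad, forces in N, time in s.
With the tool pointing down it reaches from about 0.425 to 0.875 m from the base axis. Payload 4.7 kg.
Tool frame: the origin (TCP) lies on the centre line of the jaws, within the pads' length; the fingertips stand 19 mm ahead of it and the grasp point (between the pads) is the TCP (ctrl.nose_length is the distance from the TCP to the fingertips, in m); z points along the fingers, x is the direction in which the jaws open and shut, and the axes are right-handed (so a half turn about z gives the same grasp; the last joint's range is limited). The gripper opens to 87 mm and grips with 3 to 60 N. Pads are 19 mm wide; open, the fingers measure 117 mm over their backs; the gripper's body (75 mm by 190 mm) begins 51 mm behind the grasp point.
Start: joints at [-1.289, 0.321, -0.07, 1.45, 0.023, 1.371, -0.057], TCP at [0.172, 0.627, 0.242] pointing down, gripper open.
Joint ranges: [-2.86, 2.86], [-0.3, 2.09], [-1.38, 1.24], [0.06, 2.45], [-1.56, 4.7], [0.09, 2.05], [-2.69, 2.69]. Speed limits (rad/s): [2.57, 2.57, 3.14, 3.14, 3.14, 3.14, 3.14].

## Interface

Orientations are given as a rotation vector (axis times angle).
In Python, from bench import ctrl gives the robot as it stands. The module is installed in compiled form; this text tells all that it offers.
- The arm moves only by the shell command python3 -m crank 'ROWS' [OPENING] [FORCE]. ROWS is a JSON object of lists of equal length, an entry for each row: "dp": the shift along the tool's x, y, z in cm, a list of three; "delta_rot": the turn, a rotation vector about the tool's x, y, z in rad, a list of three. In form: {"dp": [[x, y, z], ...], "delta_rot": [[rx, ry, rz], ...]}. A call has exactly 8 rows; each row shifts and turns the commanded pose from where the row before left it, along the tool's axes as they then stand; what a row does not reach is not made up. A row lasts 1/10 s, in which the tool goes at most 50 mm and 8.59 degrees, less where a joint would pass 70% of its speed; a pose out of reach is approached as far as the arm can. A call with a gripper value outside its range is refused whole. OPENING is the finger opening in cm, from 0 to 8.7, set as the call begins (- or left out, the last holds). The fingers move at their own pace and stop on an object; FORCE is the grip in N (left out, the last holds). Time passes only in rows, so rows that do not move let the fingers close, or fill a call up. It gives the time, the measured TCP pose, the force and the opening at its end, in the units of the state.
- ctrl.get_state(): the state, without advancing time (a new reading comes with each control period).
- ctrl.get_image(name): name is "scene" or "top" or "wrist"; returns the picture (420x560x3 uint8, blue, green, red); there is no depth.
- ctrl.camera_info(name): a dict with "camera_matrix" (3x3 intrinsics, pixels), "xyz" and "orientation" of the camera in the world. Camera axes: x right, y down, z forward; pixel columns grow to the right and rows downward; lengths in m; the calibration is good to about 2 mm. A picture is of the moment at which its call begins: read the wrist's pose just before it. camera_info takes no time and is no camera call; for the wrist camera it gives the pose at the moment of the call.
- ctrl.close_job(): hands the job in, once; it reports no verdict.
The state is a dict: "time": time; "joint_positions": joint angles; "qd": joint speeds; "joint_torque": joint torques, N m; "position": TCP position; "tool_rot": TCP orientation; "ft_force": force on the tool from outside, world axes, zero at the start; "torque": the same for the moment, N m; "grip_width": opening from 0.0 (shut) to 1.0 (fully open).
Only numpy, scipy, OpenCV 4.12 (cv2) and the standard library are available. Lean on these libraries where they do the work, as an engineer would, in place of code of your own. Each camera call takes 0.05 s, during which the arm holds its last target.

## Working session

There is one attempt and no reset: what is moved stays moved. The work goes in short steps, Python scripts to look and compute and a shell command to move; the robot and the scene stay as the last step left them, time stands still between calls to the robot, and variables do not carry over. Pictures are saved under pics/ and viewed, and the job is handed in when it is done.

```bash
ls; mkdir -p pics
python3 - <<'E'
from bench import ctrl
import cv2
print(ctrl.get_state())
for n in ["scene","top","wrist"]:
    print(n,ctrl.camera_info(n)); cv2.imwrite(f"pics/{n}0.png",ctrl.get_image(n))
print(ctrl.nose_length)
E
```

```text
pics
{'time': 0.0, 'joint_positions': array([-1.28892077,  0.32181018, -0.07009413,  1.45168296,  0.02259084,
        1.37080502, -0.056881  ]), 'qd': array([-0.0026529 ,  0.0004428 , -0.00010313,  0.00115885,  0.00111664,
        0.00170211, -0.00081277]), 'joint_torque': array([ 5.33572202e-04, -4.91270041e+01, -4.03928831e-01, -3.12535214e+01,
       -6.40128320e-02,  4.33974189e-02,  1.66256959e-04]), 'position': array([0.17188074, 0.62631832, 0.24046589]), 'tool_rot': array([ 2.49706228e+00,  1.90434794e+00, -2.30929604e-03]), 'ft_force': array([-0.01228378,  0.43928649, -0.11200798]), 'torque': array([-0.00838461, -0.03317551, -0.02359362]), 'grip_width': 0.9986463953256476}
scene {'camera_matrix': array([[483.49262377,   0.        , 278.19782989],
       [  0.        , 483.49262377, 204.79145614],
       [  0.        ,   0.        ,   1.        ]]), 'xyz': array([-0.0324272 , -0.31296565,  0.84065043]), 'orientation': array([-2.15272842,  1.2406449 , -0.45359179])}
top {'camera_matrix': array([[408.4216504 ,   0.        , 277.30942786],
       [  0.        , 408.4216504 , 208.19607434],
       [  0.        ,   0.        ,   1.        ]]), 'xyz': array([0.38202346, 0.00798694, 1.07054423]), 'orientation': array([-2.17836397,  2.14001384, -0.18426088])}
wrist {'camera_matrix': array([[342.06898254,   0.        , 281.14788918],
       [  0.        , 342.06898254, 211.56137537],
       [  0.        ,   0.        ,   1.        ]]), 'xyz': array([0.0906257 , 0.64851646, 0.38355595]), 'orientation': array([2.29204211, 1.75044831, 0.2695254 ])}
0.019
```

View pics/scene0.png

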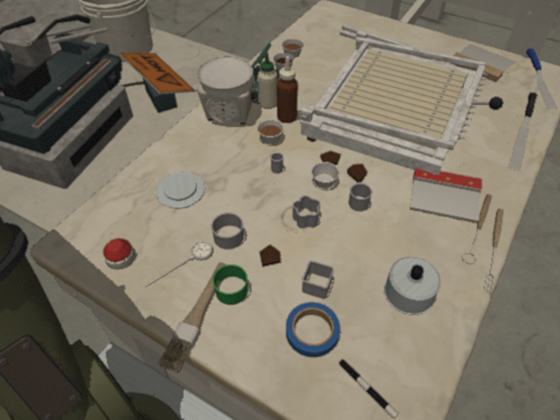

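View pics/top0.png

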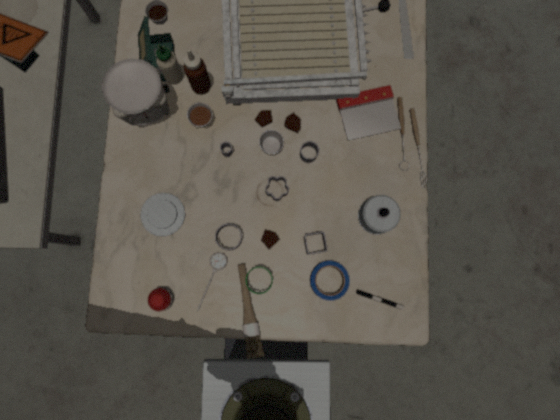

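View pics/wrist0.png

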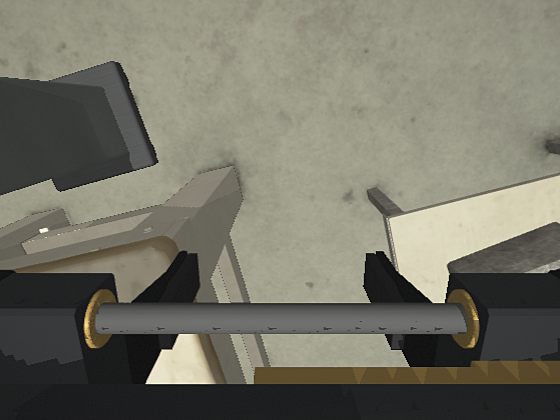

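```bash
cat > h.py <<'E'
import numpy as np,cv2
from scipy.spatial.transform import Rotation as R
from bench import ctrl
def cast(info,uv,z):
    K=np.array(info["camera_matrix"]);Rm=R.from_rotvec(info["orientation"]).as_matrix()
    d=Rm@np.linalg.inv(K)@np.array([uv[0],uv[1],1.]);o=np.array(info["xyz"])
    return o+d*(z-o[2])/d[2]
def proj(info,p):
    K=np.array(info["camera_matrix"]);Rm=R.from_rotvec(info["orientation"]).as_matrix()
    c=Rm.T@(np.array(p)-info["xyz"]);q=K@c;return q[:2]/q[2]
def crop(im,x0,y0,x1,y1,s):
    return cv2.resize(im[y0:y1,x0:x1],None,fx=s,fy=s,interpolation=cv2.INTER_CUBIC)
E
python3 - <<'E'
from h import *
t=ctrl.camera_info("top");s=ctrl.camera_info("scene")
for n,uv,z in [("large",(230,236),.044),("white",(271,143),.04),("med",(309,152),.044),("small",(227,149),.044),("base",(163,215),.013),("knob",(383,212),.08),("square",(315,242),.044),("flower",(276,188),.044),("green",(259,278),.044),("tape",(329,280),.03)]:
    p=cast(t,uv,z);print(n,p.round(3),np.hypot(p[0],p[1]).round(3),proj(s,p).round(0))
a=cv2.imread("pics/scene0.png");b=cv2.imread("pics/top0.png")
cv2.imwrite("pics/s1.png",crop(a,150,120,390,300,3.3)); cv2.imwrite("pics/t1.png",crop(b,130,90,410,300,2.8))
E
```

```text
large [0.458 0.099 0.044] 0.468 [228. 225.]
white [0.703 0.001 0.04 ] 0.703 [323. 171.]
med [ 0.68  -0.099  0.044] 0.687 [358. 192.]
small [0.683 0.114 0.044] 0.692 [276. 158.]
base [0.511 0.277 0.013] 0.581 [179. 188.]
knob [ 0.521 -0.278  0.08 ] 0.591 [414. 269.]
square [ 0.447 -0.115  0.044] 0.461 [316. 272.]
flower [ 0.583 -0.014  0.044] 0.583 [304. 206.]
green [0.355 0.024 0.044] 0.356 [231. 276.]
tape [ 0.352 -0.152  0.03 ] 0.384 [311. 323.]
```

View pics/s1.png

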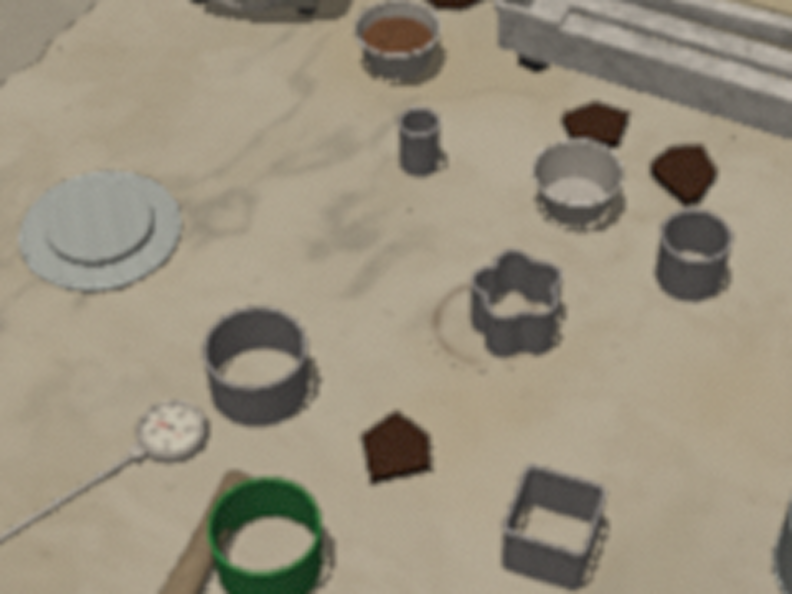

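View pics/t1.png

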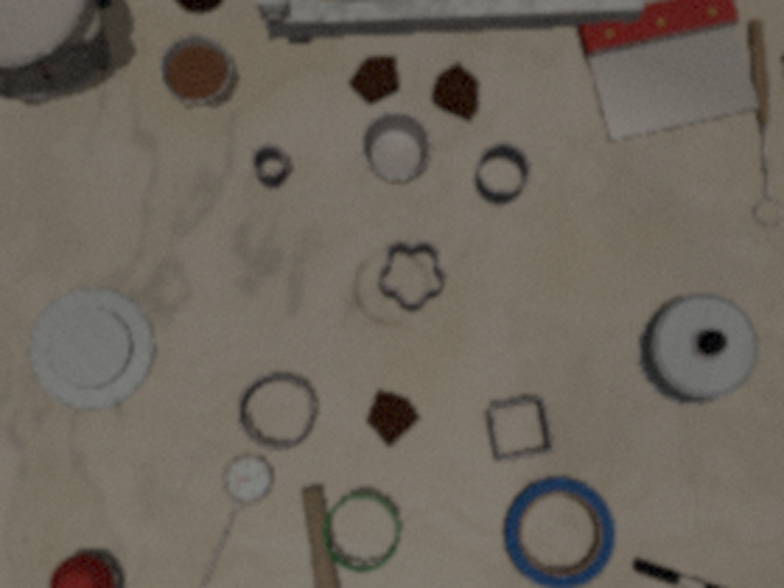

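Scene crop: the large plain cutter candidates are the grey ring at (228,231) and the green ring at (231,284). Green is excluded, so I take the grey one. The medium is at (360,196) and the small at (277,162). The pale tapered dish with a bottom at (325,176) isn't a cutter. The tin base is at (180,189) and the cover at (413,285). The crop confirms this reading.

Next I'll turn the jaws to lie along y and move over the base.

```bash
python3 -m crank '{"dp":[[0,0,0],[0,0,0],[-4,3,0],[-4,3,0],[-4,3,0],[-4,3,0],[-4,3,0],[-4,3,0]],"delta_rot":[[0,0,-0.134],[0,0,-0.134],[0,0,0],[0,0,0],[0,0,0],[0,0,0],[0,0,0],[0,0,0]]}' 8.7 20
python3 -m crank '{"dp":[[-3,3,0],[-3,3,0],[-3,3,0],[0,0,0],[0,0,0],[0,0,0],[0,0,0],[0,0,0]],"delta_rot":[[0,0,0],[0,0,0],[0,0,0],[0,0,0],[0,0,0],[0,0,0],[0,0,0],[0,0,0]]}'
python3 - <<'E'
from h import *
print(ctrl.get_state()["tool_rot"]);i=ctrl.camera_info("wrist");print(i["xyz"],i["orientation"]);cv2.imwrite("pics/w1.png",ctrl.get_image("wrist"))
E
```

```text
time: 0.95
position: [0.3529, 0.3849, 0.2415]
tool_rot: [-2.221, -2.222, -0.0]
ft_force: [0.9, 0.9, 0.3]
grip_width: 0.998
time: 1.75
position: [0.4412, 0.298, 0.2415]
tool_rot: [-2.218, -2.224, 0.0]
ft_force: [-0.1, 0.3, 0.8]
grip_width: 0.997
[-2.21842660e+00 -2.22420607e+00  7.80008319e-05]
[0.35693309 0.29752528 0.38451535] [2.05229149 2.059965   0.31931944]
```

View pics/w1.png

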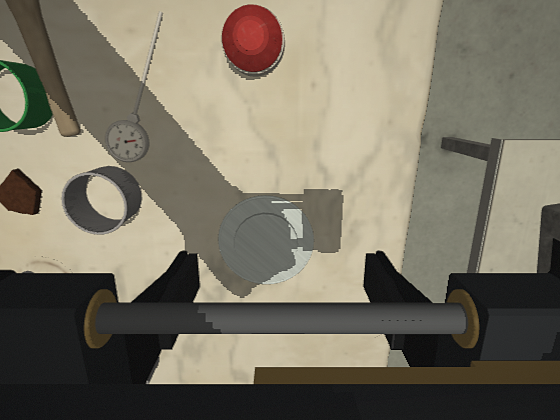

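Run:
```python
from h import *
a=cv2.imread("pics/w1.png");cv2.imwrite("pics/w1c.png",crop(a,200,180,340,300,5))
```

```text
(no output)
```

View pics/w1c.png

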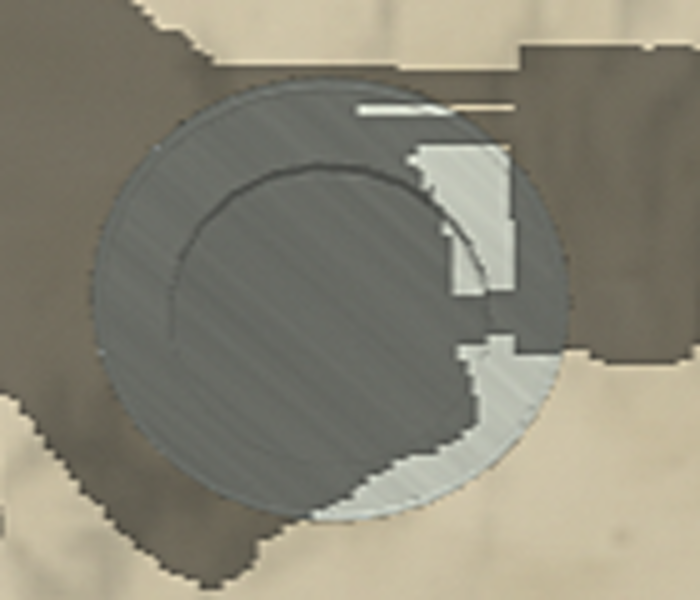

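```bash
cat >> h.py <<'E'
def circ(P):
    P=np.asarray(P)[:,:2];A=np.c_[2*P,np.ones(len(P))];s=np.linalg.lstsq(A,(P**2).sum(1),rcond=None)[0]
    return s[:2],np.sqrt(s[2]+s[:2]@s[:2])
def fit(info,mask,seed_box,z,show=None,hull=True):
    x0,y0,x1,y1=seed_box;m=np.zeros_like(mask);m[y0:y1,x0:x1]=mask[y0:y1,x0:x1]
    c=max(cv2.findContours(m,cv2.RETR_EXTERNAL,cv2.CHAIN_APPROX_NONE)[0],key=cv2.contourArea)
    if hull:c=cv2.convexHull(c)
    P=np.array([cast(info,p,z) for p in c[:,0,:].astype(float)])
    cc,r=circ(P);res=np.abs(np.hypot(*(P[:,:2]-cc).T)-r)
    k=res<2*np.median(res)+5e-4;cc,r=circ(P[k]);return cc,r,np.median(res),c
E
python3 - <<'E'
from h import *
a=cv2.imread("pics/w1.png");i=ctrl.camera_info("wrist")
f=a.astype(int);m=((f[...,0]-f[...,2])>-6).astype(np.uint8)*255
m=cv2.morphologyEx(m,cv2.MORPH_OPEN,np.ones((3,3)))
for z in(.005,0.0):print(fit(i,m,(205,185,325,292),z)[:3])
cv2.imwrite("pics/m1.png",crop(m,200,180,340,300,4))
E
```

```text
(array([0.51467143, 0.27916574]), np.float64(0.0564014309017535), np.float64(0.0005554966358965116))
(array([0.5167474 , 0.27892598]), np.float64(0.05714445372865718), np.float64(0.0005628146537919321))
```

View pics/m1.png

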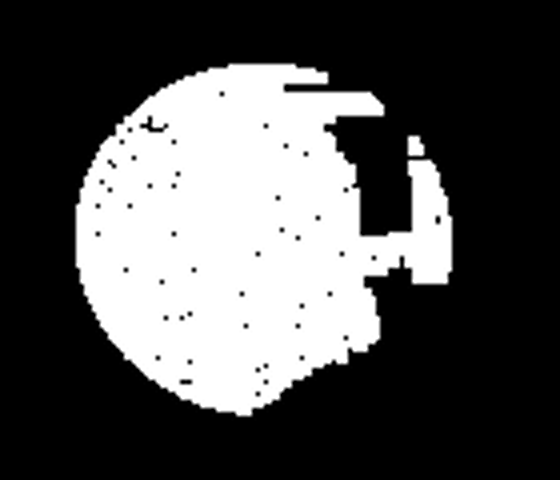

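```bash
python3 -m crank '{"dp":[[-3.5,3,0],[-3.5,3,0],[-3.5,3,1],[-3.5,3,1],[-3,3,1],[-1.4,1,1],[0,0,0],[0,0,0]],"delta_rot":[[0,0,0],[0,0,0],[0,0,0],[0,0,0],[0,0,0],[0,0,0],[0,0,0],[0,0,0]]}' 6
python3 - <<'E'
from h import *
i=ctrl.camera_info("wrist");a=ctrl.get_image("wrist");cv2.imwrite("pics/w2.png",a);np.save("i2.npy",i,allow_pickle=True)
t=ctrl.get_image("top");cv2.imwrite("pics/t2.png",t)
E
```

```text
time: 2.6
position: [0.6017, 0.1139, 0.2013]
tool_rot: [-2.22, -2.221, 0.001]
ft_force: [-0.7, 0.9, -0.1]
grip_width: 0.687
```

View pics/w2.png

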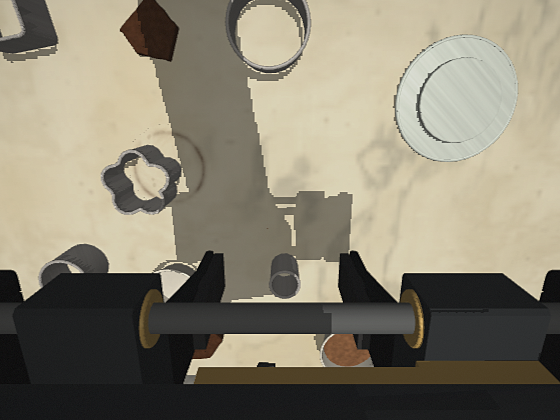

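Run:
```python
from h import *
i=np.load("i2.npy",allow_pickle=True).item();a=cv2.imread("pics/w2.png")
f=a.astype(int);m=((f[...,0]-f[...,2])>-8).astype(np.uint8)*255
print(fit(i,m,(385,25,530,175),.005)[:3])
cv2.imwrite("pics/w2c.png",np.hstack([crop(a,255,240,315,310,6),crop(a,218,0,318,84,5)[:420]]))
cv2.imwrite("pics/m2.png",m)
```

```text
(array([0.51522098, 0.27811918]), np.float64(0.05680230692116392), np.float64(0.00010038125516112148))
```

View pics/w2c.png

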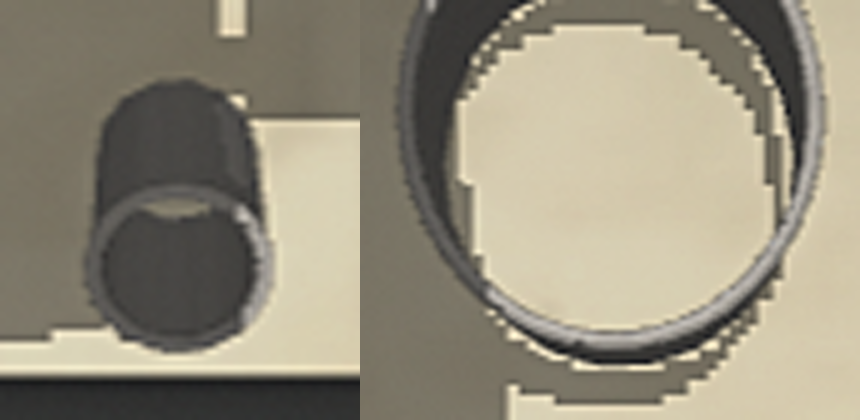

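View pics/m2.png

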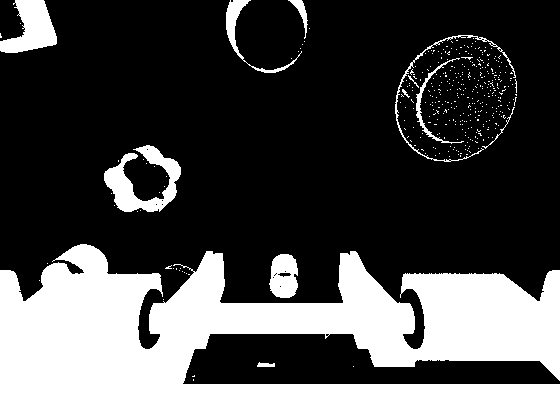

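Run:
```python
from h import *
i=np.load("i2.npy",allow_pickle=True).item()
for uv in[(285,284.9),(269.5,285),(300.5,285),(285,271),(285,298.8)]:print(cast(i,uv,.044).round(4))
```

```text
[0.6885 0.1179 0.044 ]
[0.6886 0.1026 0.044 ]
[0.6886 0.1332 0.044 ]
[0.6733 0.1178 0.044 ]
[0.7042 0.118  0.044 ]
```

```bash
python3 -m crank '{"dp":[[0.36,3,1],[0,3,1],[0,2.6,2],[0,0,4],[0,0,4],[0,0,3],[0,0,1.5],[0,0,0.8]],"delta_rot":[[0,0,0],[0,0,0],[0,0,0],[0,0,0],[0,0,0],[0,0,0],[0,0,0],[0,0,0]]}' 6
python3 - <<'E'
from h import *
i=ctrl.camera_info("wrist");a=ctrl.get_image("wrist");cv2.imwrite("pics/w3.png",a)
E
```

```text
time: 3.5
position: [0.6873, 0.1182, 0.0277]
tool_rot: [-2.218, -2.223, 0.001]
ft_force: [0.2, -0.8, 0.9]
grip_width: 0.691
```

View pics/w3.png

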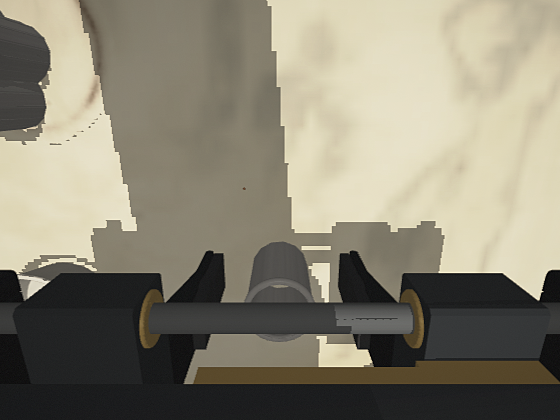

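```bash
python3 -m crank '{"dp":[[0,0,0],[0,0,0],[0,0,0],[0,0,0],[0,0,0],[0,0,0],[0,0,0],[0,0,0]],"delta_rot":[[0,0,0],[0,0,0],[0,0,0],[0,0,0],[0,0,0],[0,0,0],[0,0,0],[0,0,0]]}' 2 15
python3 - <<'E'
from h import *
i=ctrl.camera_info("wrist");a=ctrl.get_image("wrist");cv2.imwrite("pics/w4.png",crop(a,180,210,380,360,4));np.save("i4.npy",i,allow_pickle=True);print(ctrl.get_state()["position"])
E
```

```text
time: 4.35
position: [0.6886, 0.1167, 0.0293]
tool_rot: [2.221, 2.221, 0.002]
ft_force: [-1.0, -0.5, 5.8]
grip_width: 0.35
[0.68865463 0.11668495 0.02934133]
```

View pics/w4.png

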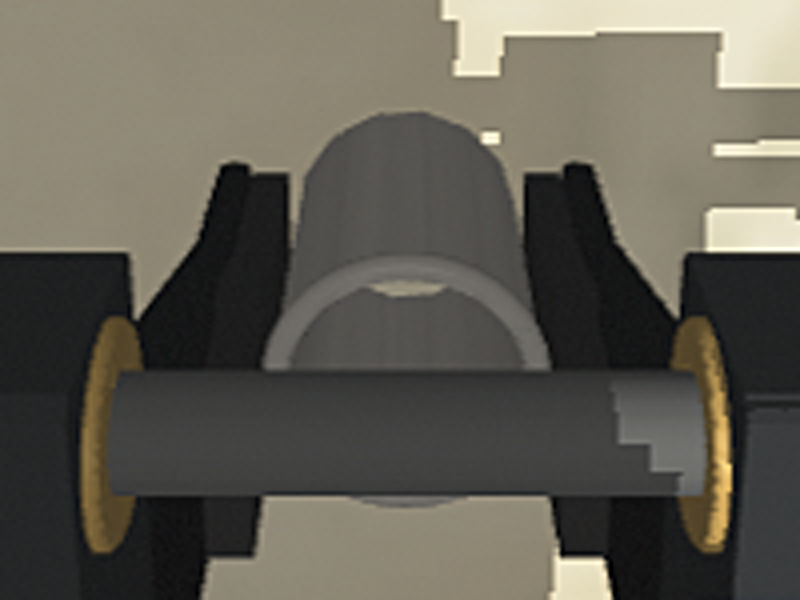

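Run:
```python
from h import *
i=np.load("i4.npy",allow_pickle=True).item()
for uv in[(281.5,305),(281,274),(281,336.2),(246,305),(317,305)]:print(cast(i,uv,.0445).round(4))
```

```text
[0.687  0.1167 0.0445]
[0.6722 0.1165 0.0445]
[0.7029 0.1165 0.0445]
[0.687  0.1015 0.0445]
[0.687  0.1319 0.0445]
```

```bash
python3 -m crank '{"dp":[[0,0,-2],[0,0,-4],[1.2,-1.3,-3],[3,-3,-1],[3,-3,0],[3,-3,0],[3,-3,0],[3,-3,0]],"delta_rot":[[0,0,0],[0,0,0],[0,0,0],[0,0,0],[0,0,0],[0,0,0],[0,0,0],[0,0,0]]}' 2 15
python3 -m crank '{"dp":[[0,-1,2],[0,0,2],[0,0,2],[0,0,0],[0,0,0],[0,0,0],[0,0,0],[0,0,0]],"delta_rot":[[0,0,0],[0,0,0],[0,0,0],[0,0,0],[0,0,0],[0,0,0],[0,0,0],[0,0,0]]}'
python3 - <<'E'
from h import *
i=ctrl.camera_info("wrist");a=ctrl.get_image("wrist");cv2.imwrite("pics/w5.png",a);np.save("i5.npy",i,allow_pickle=True);print(ctrl.get_state()["position"])
E
```

```text
time: 5.2
position: [0.5233, 0.2793, 0.1279]
tool_rot: [-2.221, -2.222, 0.001]
ft_force: [-0.5, 1.6, -0.7]
grip_width: 0.345
time: 6.0
position: [0.5157, 0.2788, 0.0695]
tool_rot: [2.221, 2.221, 0.002]
ft_force: [0.3, 0.6, -0.2]
grip_width: 0.347
[0.51556123 0.27873463 0.0693187 ]
```

View pics/w5.png

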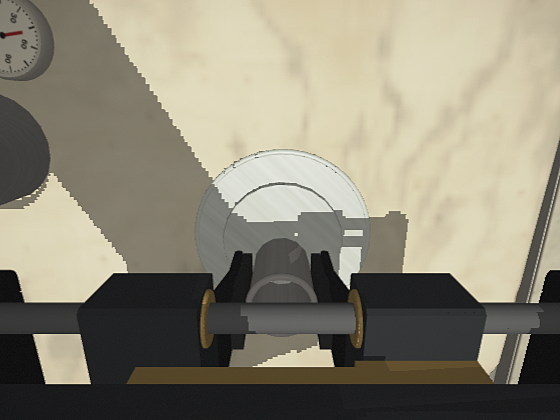

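Run:
```python
from h import *
i=np.load("i5.npy",allow_pickle=True).item();a=cv2.imread("pics/w5.png")
cv2.imwrite("pics/w5c.png",crop(a,180,140,390,290,3.7))
print(cast(i,(195,235),.005),cast(i,(370,235),.005),cast(i,(284,183.5),.013),cast(i,(284,152),.005))
```

```text
[0.51338033 0.22270208 0.005     ] [0.51329491 0.33654393 0.005     ] [0.47722118 0.28037459 0.013     ] [0.45964517 0.28038157 0.005     ]
```

View pics/w5c.png

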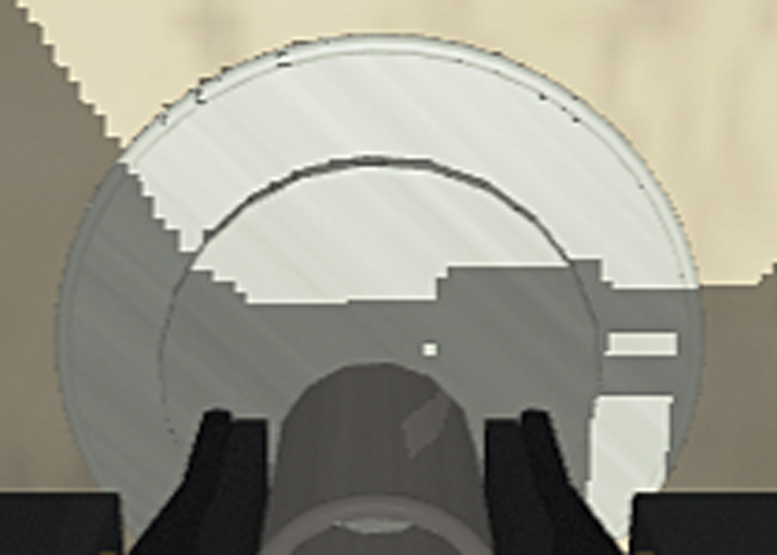

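Run:
```python
from h import *
i=np.load("i5.npy",allow_pickle=True).item()
print(cast(i,(223.2,236),.013),cast(i,(342.4,236),.013),cast(i,(283,185),.013),cast(i,(284,154.3),.005))
```

```text
[0.51086776 0.24244513 0.013     ] [0.51081204 0.31706742 0.013     ] [0.47813768 0.27978103 0.013     ] [0.46102671 0.28038671 0.005     ]
```

```bash
python3 -m crank '{"dp":[[0.1,0.1,1],[0,0,1],[0,0,0.4],[0,0,0.2],[0,0,0],[0,0,0],[0,0,0],[0,0,0]],"delta_rot":[[0,0,0],[0,0,0],[0,0,0],[0,0,0],[0,0,0],[0,0,0],[0,0,0],[0,0,0]]}' 2 15
```

```text
time: 6.85
position: [0.5162, 0.2795, 0.0424]
tool_rot: [2.221, 2.222, 0.0]
ft_force: [-1.2, -0.7, 0.1]
grip_width: 0.349
```

```bash
python3 -m crank '{"dp":[[0,0,0.1],[0,0,0],[0,0,0],[0,0,0],[0,0,0],[0,0,0],[0,0,0],[0,0,0]],"delta_rot":[[0,0,0],[0,0,0],[0,0,0],[0,0,0],[0,0,0],[0,0,0],[0,0,0],[0,0,0]]}' 2 15
```

```text
time: 7.65
position: [0.5163, 0.2796, 0.0423]
tool_rot: [-2.221, -2.222, -0.001]
ft_force: [-2.2, -0.7, 6.1]
grip_width: 0.347
```

Contact (6 N). Next I open, retreat and look towards the medium cutter.

```bash
python3 -m crank '{"dp":[[0,0,0],[0,0,0],[0,0,0],[0,0,0],[0,0,-2],[0,0,-4],[0,0,-4],[0,0,-2]],"delta_rot":[[0,0,0],[0,0,0],[0,0,0],[0,0,0],[0,0,0],[0,0,0],[0,0,0],[0,0,0]]}' 6 15
python3 -m crank '{"dp":[[-3.5,1,0],[-4,1,0],[-4,1,0],[-4,1,0],[-4,1,0],[-4,1,0],[-4,1,0],[-4,1,0]],"delta_rot":[[0,0,0],[0,0,0],[0,0,0],[0,0,0],[0,0,0],[0,0,0],[0,0,0],[0,0,0]]}' 7
python3 -m crank '{"dp":[[-3,0,0],[-3,0,0],[0,0,0],[0,0,0],[0,0,0],[0,0,0],[0,0,0],[0,0,0]],"delta_rot":[[0,0,0],[0,0,0],[0,0,0],[0,0,0],[0,0,0],[0,0,0],[0,0,0],[0,0,0]]}' 7
python3 - <<'E'
from h import *
i=ctrl.camera_info("wrist");a=ctrl.get_image("wrist");cv2.imwrite("pics/w6.png",a);np.save("i6.npy",i,allow_pickle=True);print(ctrl.get_state()["position"])
i=ctrl.camera_info("scene");a=ctrl.get_image("scene");cv2.imwrite("pics/s6.png",crop(a,120,130,400,340,2.8))
E
```

```text
time: 8.45
position: [0.5177, 0.2803, 0.1653]
tool_rot: [2.221, 2.221, 0.008]
ft_force: [0.9, 0.0, -0.2]
grip_width: 0.682
time: 9.25
position: [0.5964, -0.037, 0.1616]
tool_rot: [2.221, 2.222, 0.001]
ft_force: [-0.6, 0.2, 0.8]
grip_width: 0.805
time: 10.05
position: [0.5963, -0.0946, 0.1616]
tool_rot: [-2.22, -2.223, -0.0]
ft_force: [0.0, -0.3, 0.1]
grip_width: 0.804
[ 0.59626132 -0.09483173  0.16157066]
```

View pics/w6.png

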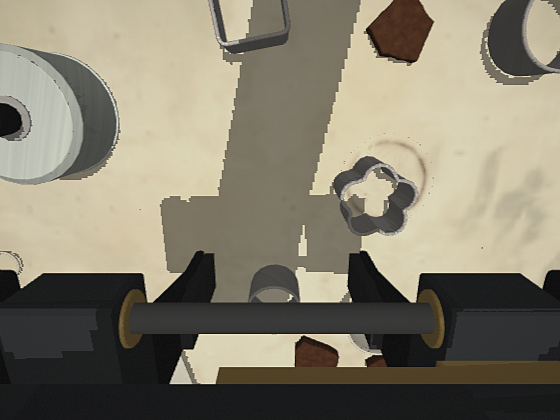

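View pics/s6.png

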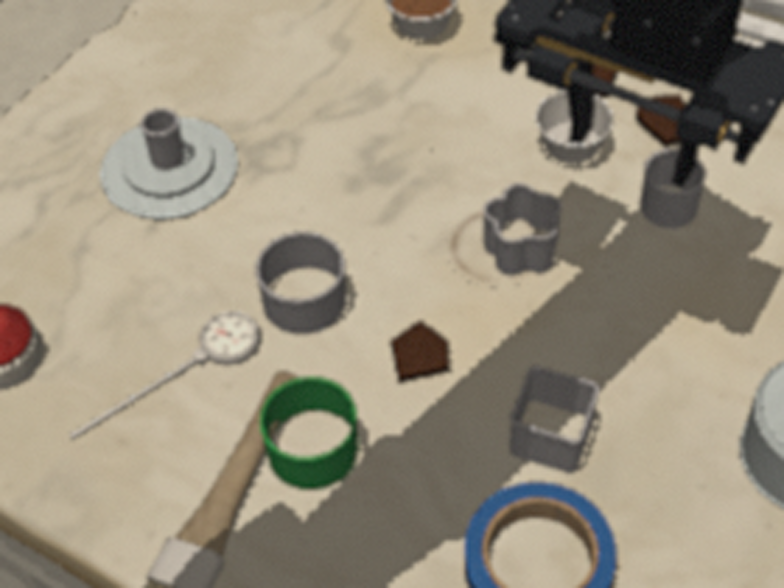

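Run:
```python
from h import *
a=cv2.imread("pics/w6.png");cv2.imwrite("pics/w6c.png",crop(a,235,255,315,350,6))
```

```text
(no output)
```

View pics/w6c.png

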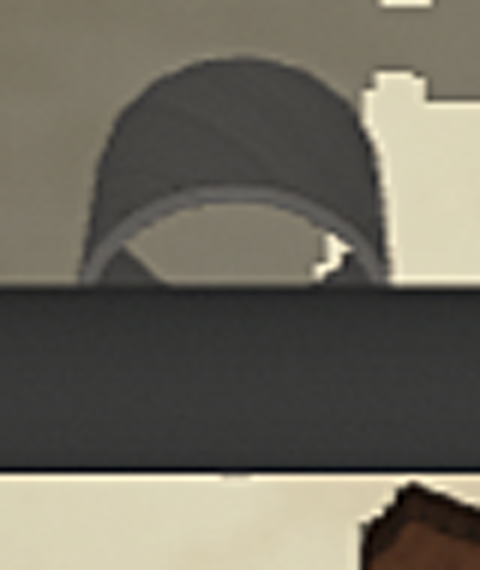

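Run:
```python
from h import *
i=np.load("i6.npy",allow_pickle=True).item()
print(cast(i,(274,285.8),.044),cast(i,(274,334.2),.044),cast(i,(247.5,305),.044),cast(i,(300.5,305),.044))
```

```text
[ 0.6616038  -0.10061146  0.044     ] [ 0.71079932 -0.10078874  0.044     ] [ 0.68059706 -0.12387002  0.044     ] [ 0.68048269 -0.07748774  0.044     ]
```

```bash
python3 -m crank '{"dp":[[-0.3,3,0],[-0.3,3,0],[0,3,0.5],[0,0,4],[0,0,4],[0,0,3],[0,0,1.2],[0,0,0.6]],"delta_rot":[[0,0,0],[0,0,0],[0,0,0],[0,0,0],[0,0,0],[0,0,0],[0,0,0],[0,0,0]]}' 7
python3 -m crank '{"dp":[[0,0,0],[0,0,0],[0,0,0],[0,0,0],[0,0,0],[0,0,0],[0,0,0],[0,0,0]],"delta_rot":[[0,0,0],[0,0,0],[0,0,0],[0,0,0],[0,0,0],[0,0,0],[0,0,0],[0,0,0]]}' 3.8 15
python3 - <<'E'
from h import *
i=ctrl.camera_info("wrist");a=ctrl.get_image("wrist");cv2.imwrite("pics/w7.png",crop(a,180,210,380,360,4));np.save("i7.npy",i,allow_pickle=True);print(ctrl.get_state()["position"])
E
```

```text
time: 10.95
position: [0.6856, -0.1013, 0.0274]
tool_rot: [-2.22, -2.221, 0.002]
ft_force: [-0.9, 0.8, 0.8]
grip_width: 0.805
time: 11.75
position: [0.6873, -0.1015, 0.0302]
tool_rot: [2.22, 2.221, 0.003]
ft_force: [-1.1, -0.4, 6.5]
grip_width: 0.554
[ 0.68726544 -0.10157161  0.03021775]
```

View pics/w7.png

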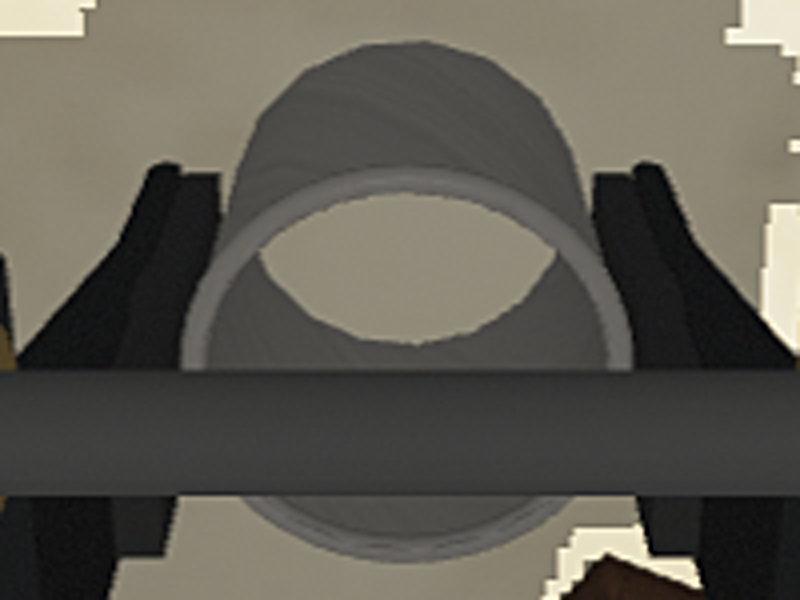

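Run:
```python
from h import *
i=np.load("i7.npy",allow_pickle=True).item()
print(cast(i,(281.7,251.75),.0445),cast(i,(281.7,351),.0445))
```

```text
[ 0.66104337 -0.10145376  0.0445    ] [ 0.71017688 -0.10135832  0.0445    ]
```

```bash
python3 -m crank '{"dp":[[0,0,-2],[0,0,-4],[0,0,-4],[3,-2,-2],[4,-2,0],[4,-2,0],[4,-2,0],[4,-2,0]],"delta_rot":[[0,0,0],[0,0,0],[0,0,0],[0,0,0],[0,0,0],[0,0,0],[0,0,0],[0,0,0]]}' 3.8 15
python3 -m crank '{"dp":[[4,-2,0],[4,-2,0],[4,-2,0],[4,-1,0],[3.1,0,0],[0,0,0],[0,0,0],[0,0,0]],"delta_rot":[[0,0,0],[0,0,0],[0,0,0],[0,0,0],[0,0,0],[0,0,0],[0,0,0],[0,0,0]]}'
python3 - <<'E'
from h import *
i=ctrl.camera_info("wrist");a=ctrl.get_image("wrist");cv2.imwrite("pics/w8.png",a);np.save("i8.npy",i,allow_pickle=True);print(ctrl.get_state()["position"])
E
```

```text
time: 12.6
position: [0.5849, 0.09, 0.1485]
tool_rot: [-2.221, -2.221, -0.0]
ft_force: [0.3, 1.5, -0.2]
grip_width: 0.551
time: 13.4
position: [0.5165, 0.2777, 0.1483]
tool_rot: [2.223, 2.219, -0.002]
ft_force: [0.1, -1.1, -0.6]
grip_width: 0.556
[0.5166372  0.27752415 0.14847994]
```

View pics/w8.png

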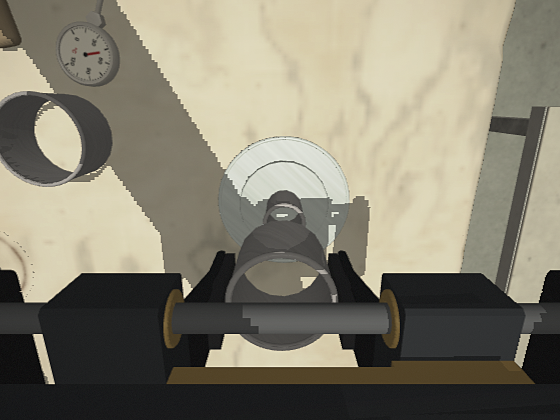

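Run:
```python
from h import *
a=cv2.imread("pics/w8.png");cv2.imwrite("pics/w8c.png",crop(a,210,130,360,250,5))
```

```text
(no output)
```

View pics/w8c.png

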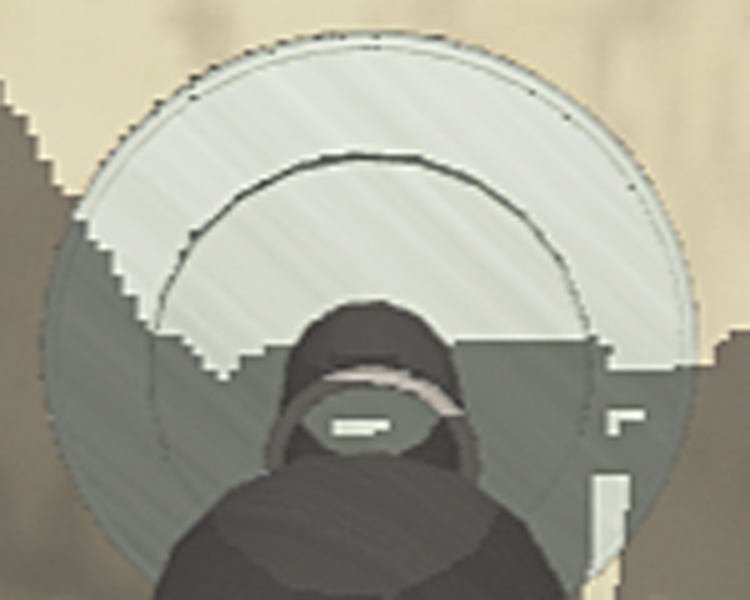

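Run:
```python
from h import *
i=np.load("i8.npy",allow_pickle=True).item()
c=cast(i,(284.7,203.4),.057);print(c,c[0]+.0155,cast(i,(284.3,206),.013),cast(i,(284.3,162),.013)[0]+.038)
```

```text
[0.50049244 0.28003268 0.057     ] 0.515992440565389 [0.51561318 0.28012085 0.013     ] 0.5161249489125574
```

```bash
python3 -m crank '{"dp":[[0.25,0.1,1],[0,0,2],[0,0,2.5],[0,0,2.5],[0,0,1.5],[0,0,0.7],[0,0,0.2],[0,0,0]],"delta_rot":[[0,0,0],[0,0,0],[0,0,0],[0,0,0],[0,0,0],[0,0,0],[0,0,0],[0,0,0]]}' 3.8 15
python3 -m crank '{"dp":[[0,0,0.1],[0,0,0],[0,0,0],[0,0,0],[0,0,0],[0,0,0],[0,0,0],[0,0,0]],"delta_rot":[[0,0,0],[0,0,0],[0,0,0],[0,0,0],[0,0,0],[0,0,0],[0,0,0],[0,0,0]]}' 3.8 15
```

```text
time: 14.25
position: [0.5177, 0.2821, 0.0451]
tool_rot: [2.221, 2.221, 0.002]
ft_force: [0.6, 1.1, -0.4]
grip_width: 0.55
time: 15.05
position: [0.5171, 0.282, 0.0436]
tool_rot: [2.221, 2.222, 0.0]
ft_force: [0.1, 0.2, -0.3]
grip_width: 0.55
```

```bash
python3 -m crank '{"dp":[[-0.2,0.05,0],[0,0,0],[0,0,0.1],[0,0,0],[0,0,0],[0,0,0],[0,0,0],[0,0,0]],"delta_rot":[[0,0,0],[0,0,0],[0,0,0],[0,0,0],[0,0,0],[0,0,0],[0,0,0],[0,0,0]]}' 3.8 15
```

```text
time: 15.85
position: [0.5178, 0.2798, 0.0432]
tool_rot: [2.221, 2.221, 0.0]
ft_force: [-1.8, -2.2, 6.4]
grip_width: 0.555
```

```bash
python3 -m crank '{"dp":[[0,0,0],[0,0,0],[0,0,0],[0,0,0],[0,0,-2],[0,0,-4],[0,0,-4],[0,0,-2]],"delta_rot":[[0,0,0],[0,0,0],[0,0,0],[0,0,0],[0,0,0],[0,0,0],[0,0,0],[0,0,0]]}' 6.5 15
python3 -m crank '{"dp":[[-3,-1,0],[-3,-2,0],[-3,-2,0],[-3,-2,0],[-3,-1,0],[-3,0,0],[0,0,0],[0,0,0]],"delta_rot":[[0,0,0],[0,0,0],[0,0,0],[0,0,0],[0,0,0],[0,0,0],[0,0,0],[0,0,0]]}' 8.7
python3 - <<'E'
from h import *
i=ctrl.camera_info("wrist");a=ctrl.get_image("wrist");cv2.imwrite("pics/w9.png",a);np.save("i9.npy",i,allow_pickle=True);print(ctrl.get_state()["position"])
E
```

```text
time: 16.65
position: [0.5191, 0.2808, 0.1663]
tool_rot: [2.221, 2.221, 0.008]
ft_force: [-0.2, -0.0, 0.6]
grip_width: 0.745
time: 17.45
position: [0.4378, 0.1, 0.1628]
tool_rot: [-2.223, -2.22, -0.002]
ft_force: [-0.9, 0.4, 0.9]
grip_width: 0.997
[0.43776011 0.10075852 0.16271918]
```

View pics/w9.png

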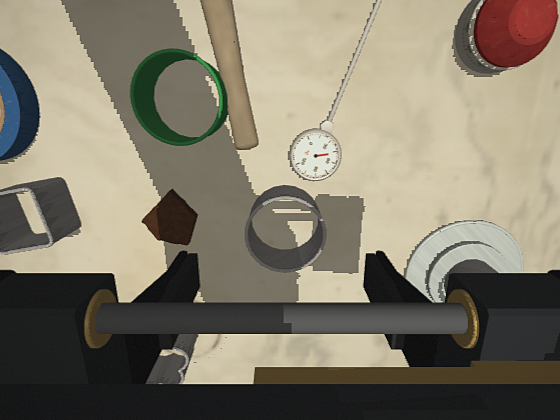

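Run:
```python
from h import *
a=cv2.imread("pics/w9.png");cv2.imwrite("pics/w9c.png",crop(a,235,180,335,280,6))
```

```text
(no output)
```

View pics/w9c.png

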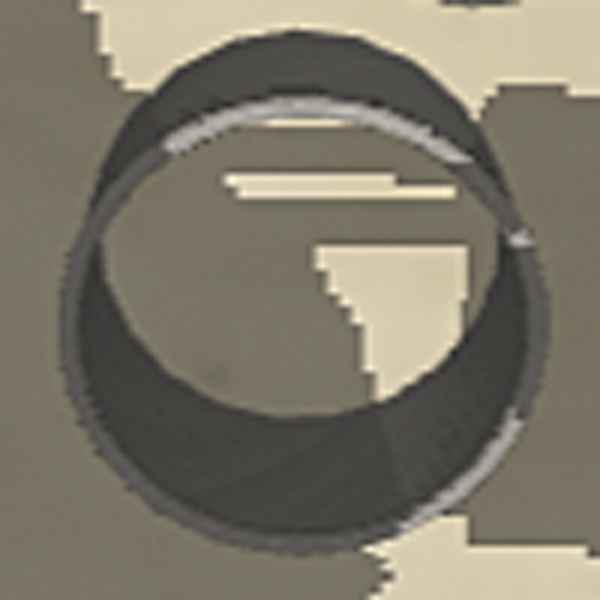

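Run:
```python
from h import *
i=np.load("i9.npy",allow_pickle=True).item()
for uv in [(244.7,233.3),(326.5,233.3),(285.6,195.5),(285.6,272.3)]:print(cast(i,uv,.044))
```

```text
[0.45532354 0.07015269 0.044     ]
[0.45536598 0.13719036 0.044     ]
[0.42331473 0.10354244 0.044     ]
[0.49089435 0.10380241 0.044     ]
```

```bash
python3 -m crank '{"dp":[[0.3,1.9,0],[0,0,2],[0,0,4],[0,0,4],[0,0,2],[0,0,1],[0,0,0.4],[0,0,0]],"delta_rot":[[0,0,0],[0,0,0],[0,0,0],[0,0,0],[0,0,0],[0,0,0],[0,0,0],[0,0,0]]}' 8.7
python3 -m crank '{"dp":[[0,0,0],[0,0,0],[0,0,0],[0,0,0],[0,0,0],[0,0,0],[0,0,0],[0,0,0]],"delta_rot":[[0,0,0],[0,0,0],[0,0,0],[0,0,0],[0,0,0],[0,0,0],[0,0,0],[0,0,0]]}' 5.6 15
python3 - <<'E'
from h import *
i=ctrl.camera_info("wrist");a=ctrl.get_image("wrist");cv2.imwrite("pics/w10.png",crop(a,180,210,380,360,4));np.save("i10.npy",i,allow_pickle=True);print(ctrl.get_state()["position"])
E
```

```text
time: 18.3
position: [0.4572, 0.1037, 0.0289]
tool_rot: [2.22, 2.222, 0.001]
ft_force: [-0.1, -0.4, 0.4]
grip_width: 1.002
time: 19.1
position: [0.4572, 0.1032, 0.0292]
tool_rot: [2.221, 2.221, 0.002]
ft_force: [-0.4, 0.3, 5.8]
grip_width: 0.766
[0.45715797 0.10324124 0.02916783]
```

View pics/w10.png

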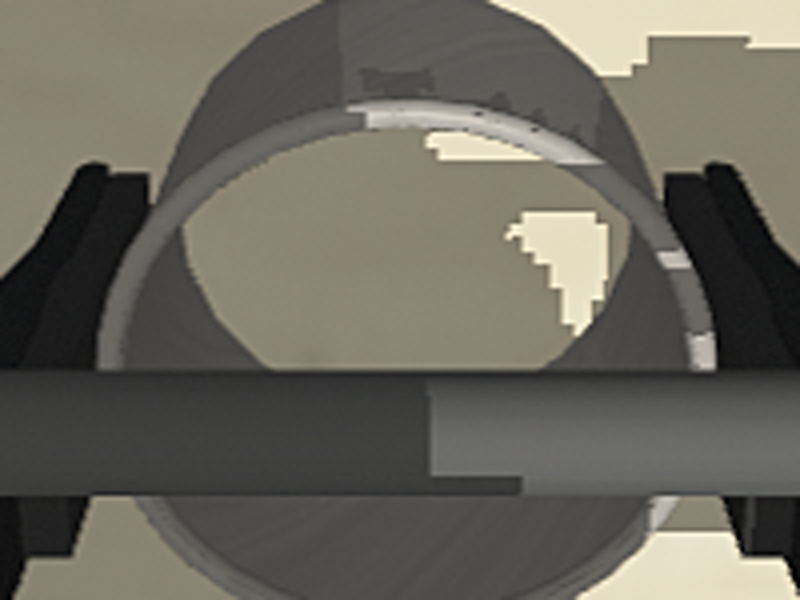

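```bash
python3 - <<'E'
from h import *
i=np.load("i10.npy",allow_pickle=True).item()
print(cast(i,(282,235),.0445)[0]+.0335)
E
python3 -m crank '{"dp":[[0,0,-2],[0,0,-4],[0,0,-4],[0,0,-2],[2.6,1,0],[3,2,0],[3,2,0],[3,1,0]],"delta_rot":[[0,0,0],[0,0,0],[0,0,0],[0,0,0],[0,0,0],[0,0,0],[0,0,0],[0,0,0]]}' 5.6 15
python3 -m crank '{"dp":[[3,0,0],[3,0,0],[0,0,0],[0,0,0],[0,0,0],[0,0,0],[0,0,0],[0,0,0]],"delta_rot":[[0,0,0],[0,0,0],[0,0,0],[0,0,0],[0,0,0],[0,0,0],[0,0,0],[0,0,0]]}'
python3 - <<'E'
from h import *
i=ctrl.camera_info("wrist");a=ctrl.get_image("wrist");cv2.imwrite("pics/w11.png",a);cv2.imwrite("pics/w11c.png",crop(a,210,130,360,280,4));np.save("i11.npy",i,allow_pickle=True);print(ctrl.get_state()["position"])
E
```

```text
0.4567308477708103
time: 19.95
position: [0.5177, 0.2198, 0.1481]
tool_rot: [2.222, 2.22, 0.0]
ft_force: [-0.2, -0.2, -1.1]
grip_width: 0.763
time: 20.75
position: [0.5168, 0.2784, 0.1488]
tool_rot: [2.222, 2.221, 0.001]
ft_force: [-0.1, 0.0, -1.9]
grip_width: 0.763
[0.51673775 0.2785424  0.1487367 ]
```

View pics/w11c.png

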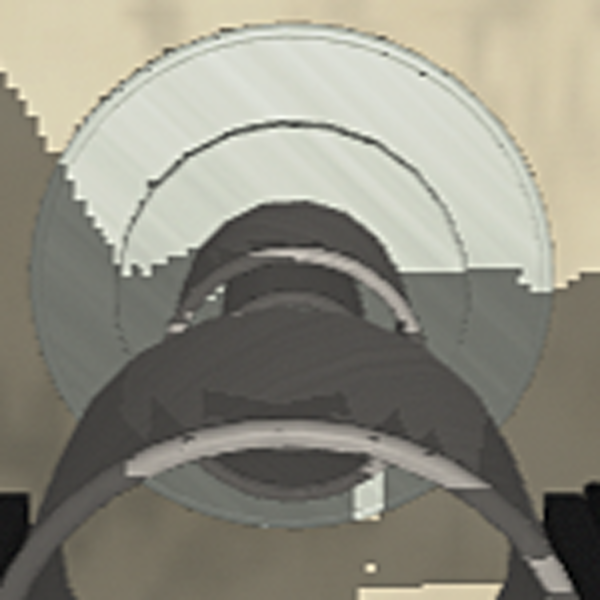

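Run:
```python
from h import *
i=np.load("i11.npy",allow_pickle=True).item()
c=cast(i,(283.8,192.2),.057);print(c[0]+.0245,c[1])
```

```text
0.5171568026260434 0.2801701005146685
```

```bash
python3 -m crank '{"dp":[[0.05,0,1],[0,0,2],[0,0,2],[0,0,1],[0,0,0],[0,0,0],[0,0,0],[0,0,0]],"delta_rot":[[0,0,0],[0,0,0],[0,0,0],[0,0,0],[0,0,0],[0,0,0],[0,0,0],[0,0,0]]}' 5.6 15
```

```text
time: 21.6
position: [0.5173, 0.2799, 0.0896]
tool_rot: [2.221, 2.222, 0.003]
ft_force: [0.2, 0.4, -0.8]
grip_width: 0.765
```

Centred on the nest and just above it (ring bottom at about 60 mm, medium top at 57 mm). Lowering further.

```bash
python3 -m crank '{"dp":[[0,0,0.7],[0,0,1],[0,0,1],[0,0,1],[0,0,0.5],[0,0,0.2],[0,0,0],[0,0,0]],"delta_rot":[[0,0,0],[0,0,0],[0,0,0],[0,0,0],[0,0,0],[0,0,0],[0,0,0],[0,0,0]]}' 5.6 15
python3 -m crank '{"dp":[[0,0,0.1],[0,0,0],[0,0,0.1],[0,0,0],[0,0,0],[0,0,0],[0,0,0],[0,0,0]],"delta_rot":[[0,0,0],[0,0,0],[0,0,0],[0,0,0],[0,0,0],[0,0,0],[0,0,0],[0,0,0]]}' 5.6 15
```

```text
time: 22.4
position: [0.5169, 0.2797, 0.0449]
tool_rot: [2.221, 2.222, 0.001]
ft_force: [-0.7, 0.0, -0.4]
grip_width: 0.763
time: 23.2
position: [0.5166, 0.2795, 0.0426]
tool_rot: [2.221, 2.222, 0.0]
ft_force: [-0.7, 0.3, -2.0]
grip_width: 0.767
```

```bash
python3 -m crank '{"dp":[[0,0,0.1],[0,0,0],[0,0,0],[0,0,0],[0,0,0],[0,0,0],[0,0,0],[0,0,0]],"delta_rot":[[0,0,0],[0,0,0],[0,0,0],[0,0,0],[0,0,0],[0,0,0],[0,0,0],[0,0,0]]}' 5.6 15
```

```text
time: 24.0
position: [0.5167, 0.2796, 0.0422]
tool_rot: [-2.221, -2.222, -0.001]
ft_force: [-2.0, -1.1, 5.6]
grip_width: 0.762
```

Contact. Next I release, rise, back off and check the nest, then go to the cover.

```bash
python3 -m crank '{"dp":[[0,0,0],[0,0,0],[0,0,0],[0,0,0],[0,0,-2],[0,0,-4],[0,0,-4],[0,-3,-2]],"delta_rot":[[0,0,0],[0,0,0],[0,0,0],[0,0,0],[0,0,0],[0,0,0],[0,0,0],[0,0,0]]}' 8.4 15
python3 - <<'E'
from h import *
i=ctrl.camera_info("wrist");a=ctrl.get_image("wrist");cv2.imwrite("pics/w12.png",a);cv2.imwrite("pics/w12c.png",crop(a,190,150,390,300,4));np.save("i12.npy",i,allow_pickle=True);print(ctrl.get_state()["position"])
E
```

```text
time: 24.8
position: [0.4909, 0.2793, 0.1655]
tool_rot: [2.223, 2.215, 0.011]
ft_force: [0.6, 0.9, 0.1]
grip_width: 0.969
[0.48510965 0.28114877 0.16706856]
```

View pics/w12c.png

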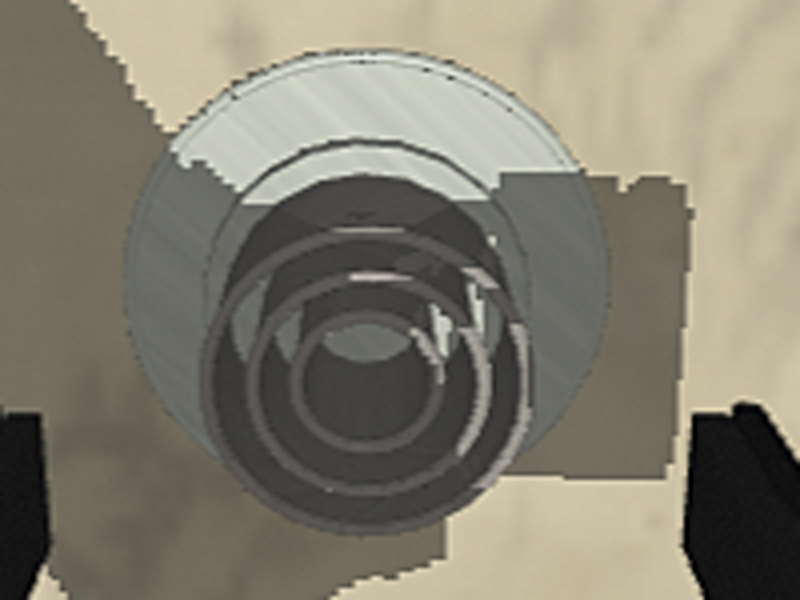

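```bash
python3 -m crank '{"dp":[[-4,0.5,0],[-4,0.5,0],[-4,0.5,0],[-4,0,-1],[-4,0,-1],[-4,0,-1],[-4,0,0],[-4,0,0]],"delta_rot":[[0,0,0],[0,0,0],[0,0,0],[0,0,0],[0,0,0],[0,0,0],[0,0,0],[0,0,0]]}' 5 
python3 -m crank '{"dp":[[-4,0,0],[-4,0,0],[-4,0,0],[-4,0,0],[-4,0,0],[-4,0,0],[0,0,0],[0,0,0]],"delta_rot":[[0,0,0],[0,0,0],[0,0,0],[0,0,0],[0,0,0],[0,0,0],[0,0,0],[0,0,0]]}'
python3 - <<'E'
from h import *
i=np.load("i12.npy",allow_pickle=True).item();print(cast(i,(281.75,245.5),.057))
i=ctrl.camera_info("wrist");a=ctrl.get_image("wrist");cv2.imwrite("pics/w13.png",a);np.save("i13.npy",i,allow_pickle=True);print(ctrl.get_state()["position"])
E
```

```text
time: 25.65
position: [0.5016, -0.042, 0.1918]
tool_rot: [2.221, 2.222, 0.002]
ft_force: [1.2, -0.6, -0.4]
grip_width: 0.575
time: 26.45
position: [0.5011, -0.2814, 0.191]
tool_rot: [-2.224, -2.218, 0.001]
ft_force: [0.3, -0.0, -1.0]
grip_width: 0.578
[0.51571029 0.2798895  0.057     ]
[ 0.50165756 -0.27982029  0.1910092 ]
```

View pics/w13.png

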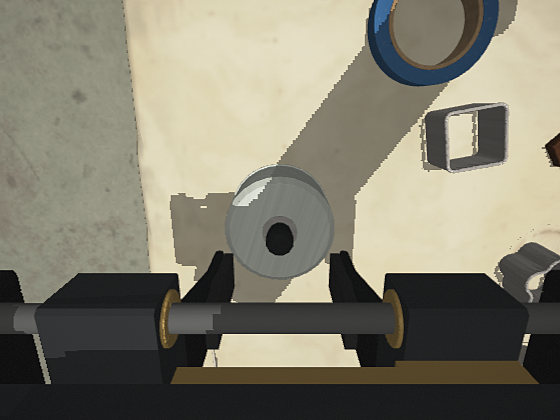

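Run:
```python
from h import *
a=cv2.imread("pics/w13.png");cv2.imwrite("pics/w13c.png",crop(a,215,155,345,290,5))
```

```text
(no output)
```

View pics/w13c.png

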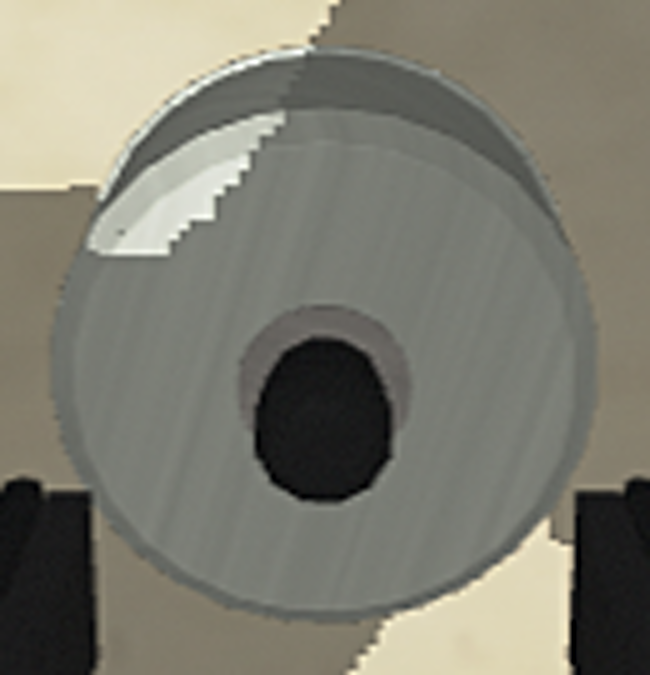

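Run:
```python
from h import *
i=np.load("i13.npy",allow_pickle=True).item()
for uv in [(225.2,228),(334.4,228),(279.8,176.6),(279.8,279.4)]:print(cast(i,uv,.058))
print(cast(i,(279.6,240),.088), cast(i,(279.6,155+470/5),.085))
```

```text
[ 0.51906121 -0.32956048  0.058     ]
[ 0.51918224 -0.23567803  0.058     ]
[ 0.47422333 -0.28251235  0.058     ]
[ 0.56857707 -0.28273999  0.058     ]
[ 0.51792145 -0.28266541  0.088     ] [ 0.52682437 -0.28270087  0.085     ]
```

```bash
python3 -m crank '{"dp":[[-0.25,1.95,1],[0,0,2],[0,0,3],[0,0,2],[0,0,1.5],[0,0,1],[0,0,0.2],[0,0,0]],"delta_rot":[[0,0,0],[0,0,0],[0,0,0],[0,0,0],[0,0,0],[0,0,0],[0,0,0],[0,0,0]]}' 5
python3 - <<'E'
from h import *
i=ctrl.camera_info("wrist");a=ctrl.get_image("wrist");cv2.imwrite("pics/w14.png",crop(a,180,210,380,360,4))
E
```

```text
time: 27.3
position: [0.5216, -0.2828, 0.0849]
tool_rot: [2.22, 2.222, 0.001]
ft_force: [0.6, 0.6, -0.5]
grip_width: 0.578
```

View pics/w14.png

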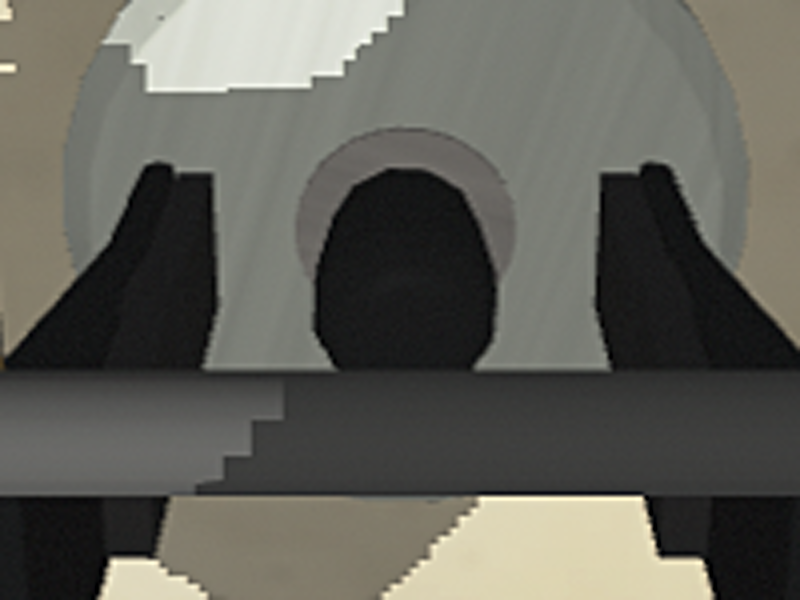

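Knob is centred between the pads. Closing with 30 N.

```bash
python3 -m crank '{"dp":[[0,0,0],[0,0,0],[0,0,0],[0,0,0],[0,0,0],[0,0,0],[0,0,0],[0,0,0]],"delta_rot":[[0,0,0],[0,0,0],[0,0,0],[0,0,0],[0,0,0],[0,0,0],[0,0,0],[0,0,0]]}' 1.2 30
python3 -m crank '{"dp":[[0,0,-1],[0,0,-3],[0,0,-4],[0,0,-2],[0,0,0],[0,0,0],[0,0,0],[0,0,0]],"delta_rot":[[0,0,0],[0,0,0],[0,0,0],[0,0,0],[0,0,0],[0,0,0],[0,0,0],[0,0,0]]}'
python3 - <<'E'
from h import *
i=ctrl.camera_info("wrist");np.save("i15.npy",i,allow_pickle=True);a=ctrl.get_image("wrist");cv2.imwrite("pics/w15.png",a);cv2.imwrite("pics/s15.png",ctrl.get_image("scene"));print(ctrl.get_state()["position"])
E
```

```text
time: 28.15
position: [0.5213, -0.283, 0.0847]
tool_rot: [2.221, 2.222, 0.0]
ft_force: [0.1, 0.2, 3.2]
grip_width: 0.245
time: 28.95
position: [0.5204, -0.2824, 0.183]
tool_rot: [-2.219, -2.22, 0.002]
ft_force: [0.2, 0.2, -1.1]
grip_width: 0.241
[ 0.52068429 -0.28266364  0.18343449]
```

View pics/w15.png

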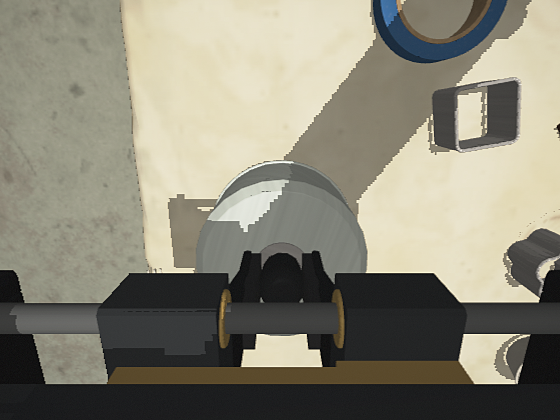

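View pics/s15.png

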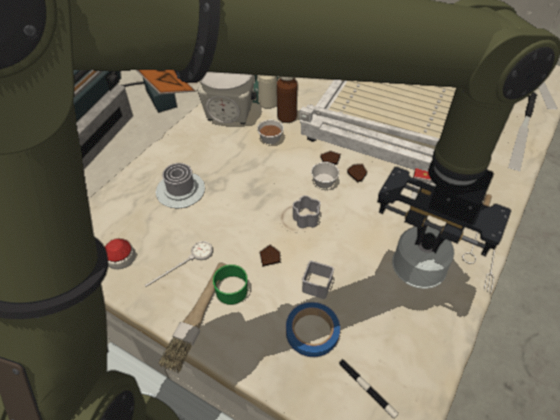

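```bash
python3 - <<'E'
from h import *
a=cv2.imread("pics/w15.png");cv2.imwrite("pics/w15c.png",crop(a,185,150,380,345,3))
E
python3 -m crank '{"dp":[[2,0,-1],[4,0,0],[4,0,0],[4,0,0],[4,0,0],[4,0,0],[4,0,0],[4,0,0]],"delta_rot":[[0,0,0],[0,0,0],[0,0,0],[0,0,0],[0,0,0],[0,0,0],[0,0,0],[0,0,0]]}' 
python3 -m crank '{"dp":[[4,0,0],[4,0,0],[4,0,0],[4,0,0],[4,0,0],[3,-0.2,0],[2,-0.2,0],[0,0,0]],"delta_rot":[[0,0,0],[0,0,0],[0,0,0],[0,0,0],[0,0,0],[0,0,0],[0,0,0],[0,0,0]]}'
python3 - <<'E'
from h import *
i=ctrl.camera_info("wrist");np.save("i16.npy",i,allow_pickle=True);a=ctrl.get_image("wrist");cv2.imwrite("pics/w16.png",a);print(ctrl.get_state()["position"])
E
```

```text
time: 29.85
position: [0.5207, 0.0185, 0.1943]
tool_rot: [-2.221, -2.221, 0.0]
ft_force: [0.6, 0.3, -1.7]
grip_width: 0.243
time: 30.65
position: [0.5158, 0.2704, 0.1938]
tool_rot: [-2.215, -2.227, 0.001]
ft_force: [-0.5, -0.2, -1.2]
grip_width: 0.249
[0.51664505 0.26755412 0.19396053]
```

View pics/w15c.png

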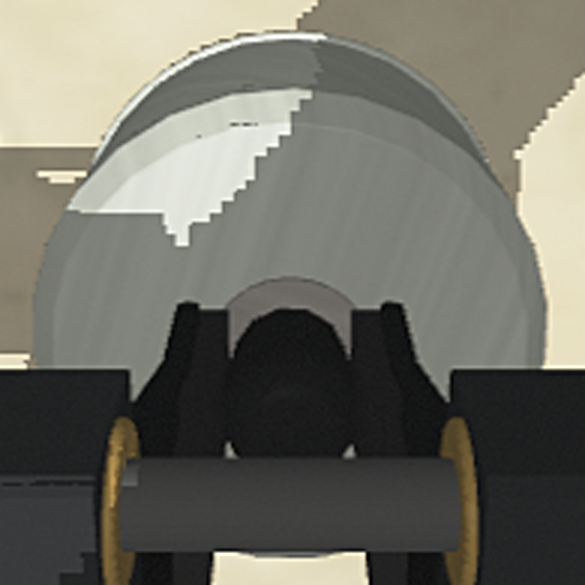

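View pics/w16.png

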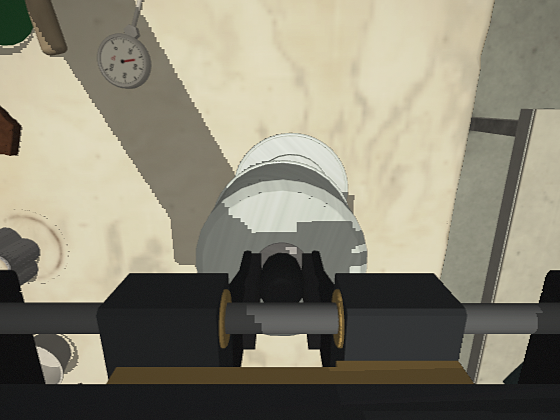

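```bash
python3 - <<'E'
from h import *
i=np.load("i15.npy",allow_pickle=True).item()
a=cast(i,(281.5,179.3),.157);b=cast(i,(281.5,335.3),.157);print(a,b,(a+b)/2)
E
python3 -m crank '{"dp":[[0,0,0],[0,0,0],[0,0,0],[0,0,0],[0,0,0],[0,0,0],[0,0,0],[0,0,0]],"delta_rot":[[0,0,0],[0,0,0],[0,0,0],[0,0,0],[0,0,0],[0,0,0],[0,0,0],[0,0,0]]}'
```

```text
[ 0.47268319 -0.282404    0.157     ] [ 0.56564155 -0.28224537  0.157     ] [ 0.51916237 -0.28232468  0.157     ]
time: 31.5
position: [0.5171, 0.2671, 0.1946]
tool_rot: [-2.221, -2.222, -0.0]
ft_force: [0.7, -0.7, -0.3]
grip_width: 0.241
```

```bash
python3 -m crank '{"dp":[[1.25,0,0],[0,0,0],[0,0,0],[0,0,0],[0,0,0],[0,0,0],[0,0,0],[0,0,0]],"delta_rot":[[0,0,0],[0,0,0],[0,0,0],[0,0,0],[0,0,0],[0,0,0],[0,0,0],[0,0,0]]}'
python3 - <<'E'
from h import *
i=ctrl.camera_info("wrist");np.save("i17.npy",i,allow_pickle=True);a=ctrl.get_image("wrist");cv2.imwrite("pics/w17.png",crop(a,180,110,380,260,4));print(ctrl.get_state()["position"])
cv2.imwrite("pics/s17.png",crop(ctrl.get_image("scene"),100,80,300,230,4))
E
```

```text
time: 32.3
position: [0.5171, 0.2794, 0.1946]
tool_rot: [-2.221, -2.221, -0.0]
ft_force: [-0.2, 0.2, -0.9]
grip_width: 0.242
[0.51713059 0.27946252 0.1946454 ]
```

View pics/w17.png

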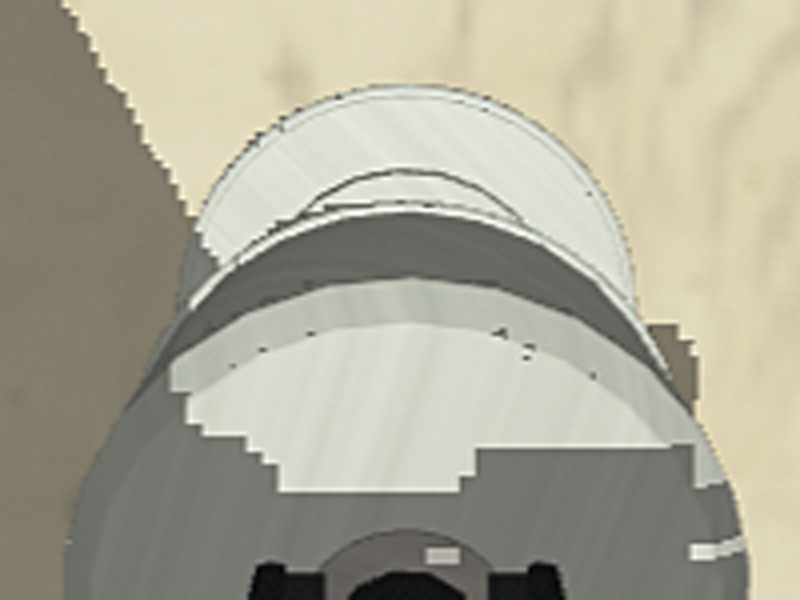

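View pics/s17.png

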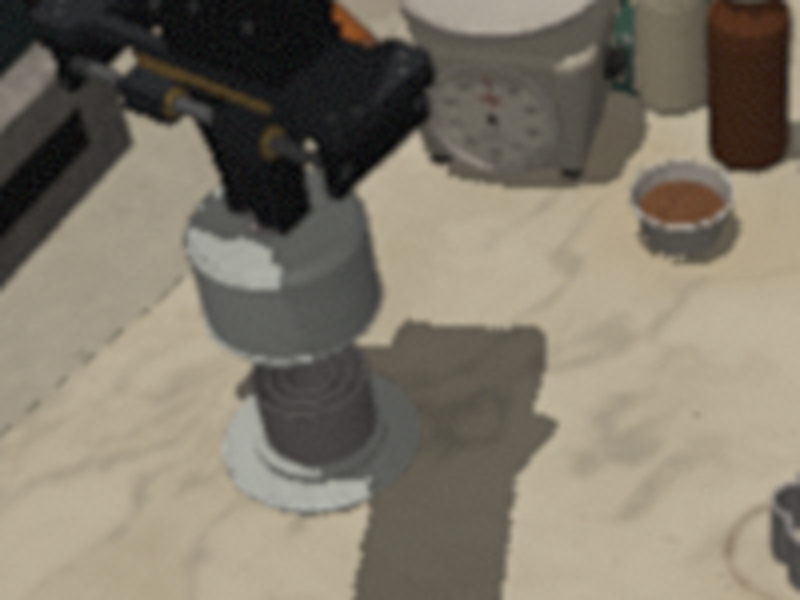

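```bash
python3 - <<'E'
from h import *
i=np.load("i17.npy",allow_pickle=True).item()
print(cast(i,(282,160.3),.1095)+[.048,0,0],cast(i,(282.5,134.3),.005)+[.056,0,0],cast(i,(282,152.8),.013)+[.038,0,0])
E
python3 -m crank '{"dp":[[0,0.05,1],[0,0,1],[0,0,1],[0,0,1],[0,0,0],[0,0,0],[0,0,0],[0,0,0]],"delta_rot":[[0,0,0],[0,0,0],[0,0,0],[0,0,0],[0,0,0],[0,0,0],[0,0,0],[0,0,0]]}'
```

```text
[0.51733575 0.27984491 0.1095    ] [0.51728588 0.28057986 0.005     ] [0.51570126 0.28011494 0.013     ]
time: 33.2
position: [0.518, 0.2797, 0.1552]
tool_rot: [2.221, 2.222, 0.002]
ft_force: [-0.0, 0.2, -1.3]
grip_width: 0.243
```

```bash
python3 -m crank '{"dp":[[0,-0.05,1],[0,0,1.5],[0,0,1.5],[0,0,1],[0,0,0.8],[0,0,0.4],[0,0,0],[0,0,0]],"delta_rot":[[0,0,0],[0,0,0],[0,0,0],[0,0,0],[0,0,0],[0,0,0],[0,0,0],[0,0,0]]}'
python3 -m crank '{"dp":[[0,0,0.1],[0,0,0.1],[0,0,0],[0,0,0],[0,0,0],[0,0,0],[0,0,0],[0,0,0]],"delta_rot":[[0,0,0],[0,0,0],[0,0,0],[0,0,0],[0,0,0],[0,0,0],[0,0,0],[0,0,0]]}'
```

```text
time: 34.0
position: [0.5175, 0.2797, 0.0929]
tool_rot: [2.221, 2.221, 0.001]
ft_force: [-0.2, -0.1, -0.4]
grip_width: 0.247
time: 34.8
position: [0.5171, 0.2795, 0.0906]
tool_rot: [-2.221, -2.222, -0.0]
ft_force: [-0.3, -0.3, -0.7]
grip_width: 0.242
```

```bash
python3 -m crank '{"dp":[[0,0,0.1],[0,0,0],[0,0,0],[0,0,0],[0,0,0],[0,0,0],[0,0,0],[0,0,0]],"delta_rot":[[0,0,0],[0,0,0],[0,0,0],[0,0,0],[0,0,0],[0,0,0],[0,0,0],[0,0,0]]}'
```

```text
time: 35.6
position: [0.5172, 0.2796, 0.0897]
tool_rot: [2.221, 2.222, 0.001]
ft_force: [-0.2, -0.5, 0.8]
grip_width: 0.242
```

```bash
python3 -m crank '{"dp":[[0,0,0.06],[0,0,0],[0,0,0],[0,0,0],[0,0,0],[0,0,0],[0,0,0],[0,0,0]],"delta_rot":[[0,0,0],[0,0,0],[0,0,0],[0,0,0],[0,0,0],[0,0,0],[0,0,0],[0,0,0]]}'
```

```text
time: 36.4
position: [0.5173, 0.2796, 0.0896]
tool_rot: [-2.221, -2.222, -0.001]
ft_force: [-1.7, -0.4, 5.5]
grip_width: 0.243
```

The cover is seated on the border. Next I release and back off for the check.

```bash
python3 -m crank '{"dp":[[0,0,0],[0,0,0],[0,0,0],[0,0,0],[0,0,-1],[0,0,-3],[0,-1,-4],[0,-3,-2]],"delta_rot":[[0,0,0],[0,0,0],[0,0,0],[0,0,0],[0,0,0],[0,0,0],[0,0,0],[0,0,0]]}' 5
python3 -m crank '{"dp":[[-3,0,0],[-3,0,0],[-3,0,0],[0,0,0],[0,0,0],[0,0,0],[0,0,0],[0,0,0]],"delta_rot":[[0,0,0],[0,0,0],[0,0,0],[0,0,0],[0,0,0],[0,0,0],[0,0,0],[0,0,0]]}'
python3 - <<'E'
from h import *
i=ctrl.camera_info("wrist");np.save("i18.npy",i,allow_pickle=True);a=ctrl.get_image("wrist");cv2.imwrite("pics/w18.png",a);cv2.imwrite("pics/w18c.png",crop(a,300,120,480,320,3.0))
b=ctrl.get_image("scene");cv2.imwrite("pics/s18.png",b);cv2.imwrite("pics/s18c.png",crop(b,120,120,240,220,6));cv2.imwrite("pics/t18.png",ctrl.get_image("top"))
E
```

```text
time: 37.2
position: [0.4803, 0.2793, 0.193]
tool_rot: [2.223, 2.216, 0.009]
ft_force: [-0.4, -0.1, 0.7]
grip_width: 0.577
time: 38.0
position: [0.477, 0.1904, 0.1889]
tool_rot: [2.219, 2.223, -0.0]
ft_force: [-0.9, 0.1, 0.2]
grip_width: 0.572
```

View pics/w18.png

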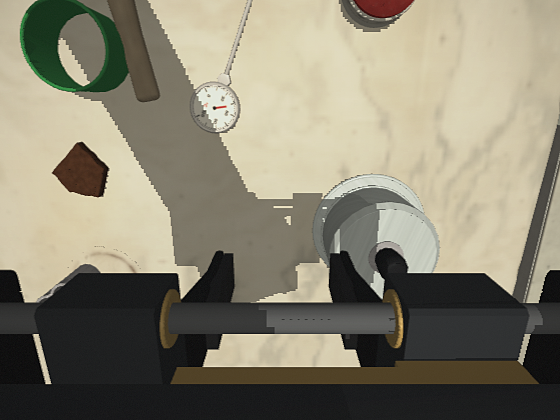

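View pics/s18c.png

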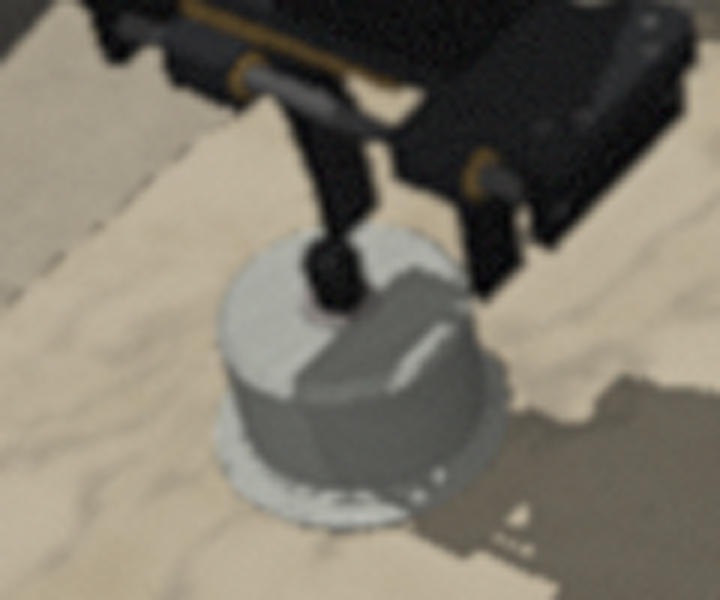

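View pics/s18.png

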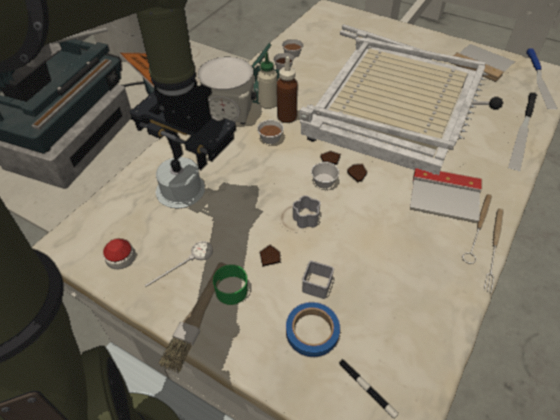

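The pictures show the cover flat on the base with an even border round it. The knob is clear of the jaws, and the square and flower cutters stand where they were. Handing in.

Run:
```python
from bench import ctrl
print(ctrl.close_job())
```

```text
the job is handed in; nothing more can be done
None
```

The three round cutters are put away in the tin, and I handed the job in at about 38 s of the 120 s allowed. I stood the small, medium and large cutters on the step in that order, each lowered over the one before, then set the cover over them.

**Nest:** the three rims looked concentric to within about 1 mm, centred at about (0.516, 0.280), which matches the measured centre of the step.

**Cover:** after release, the scene and wrist pictures show it flat on the base, round the step. It came to rest at the height expected for the 5 mm border, with about 5.5 N of contact just before I let go.

**Everything else:** the square and flower cutters were not touched, the green ring was left alone, and the arm was clear of everything at hand-in.

No check failed. My estimates of the step and cover centres differed by 1–2 mm between views, well inside the 8 mm of play. Once the cover was on, I could no longer see the nest inside it.

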